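# Eject a test cassette and hold it up for reading

### The arm

A 7-joint arm with a two-finger parallel gripper is mounted at the origin on a cart in front of the work surface, level with it; the furniture and walls round the work are solid. World frame = base frame: x ahead of the robot, y to its left, z up, the work surface at z = 0. Lengths are in m, angles in rad, forces in N, time in s.
With the tool pointing down it reaches from about 0.35 to 0.9 m from the base axis. Payload 7.2 kg.
Tool frame: the origin (TCP) lies at the very end of the fingers, on their centre line; the grasp point (between the pads) lies 19 mm behind it; z points along the fingers, y is the line along which they close (so a half turn about z gives the same grasp; the last joint's range is limited). The gripper opens to 88 mm and grips with 3 to 60 N. Pads are 20 mm wide; open, the fingers measure 115 mm over their backs; the gripper's body (75 mm by 178 mm) begins 61 mm behind the grasp point.
Start: joints at [-0.068, 0.411, -0.013, 1.596, 0.006, 1.134, -0.082], TCP at [0.625, -0, 0.223] pointing down, gripper open.
Joint ranges: [-2.95, 2.95], [-0.29, 1.99], [-1.47, 1.44], [0.14, 2.54], [-1.03, 4.17], [0.13, 1.85], [-2.86, 2.86]. Speed limits (rad/s): [2.39, 2.39, 3.01, 3.01, 3.14, 3.14, 3.14].

### API

Orientations are given as [roll, pitch, yaw] about the fixed x, y, z axes, in that order (R = Rz(yaw) Ry(pitch) Rx(roll)).
In Python, from plant import * gives the robot as it stands.
- The arm moves only by the tool play_rows, never from a script. Its argument "increments" is a list of rows, each a list of 7 numbers: the shift along the tool's x, y, z in cm, then the turn, a rotation vector about the tool's x, y, z in degrees, then the finger opening in cm, from 0 to 8.78. A call has 1 to 12 rows; each row shifts and turns the commanded pose from where the row before left it, along the tool's axes as they then stand; what a row does not reach is not made up. A row lasts 1/10 s, in which the tool goes at most 50 mm and 8.59 degrees, less where a joint would pass 70% of its speed; a pose out of reach is approached as far as the arm can. A call with a gripper value outside its range is refused whole. The fingers move at their own pace and stop on an object; the grip force is fixed at half the most. Time passes only in rows, so rows that do not move let the fingers close. It gives the time, the measured TCP pose, the force, the opening and the grip force at its end, in the units of the state.
- state(): the state, without advancing time (a new reading comes with each control period).
- capture(name): name is "scene" or "side" or "wrist"; returns the picture (480x640x3 uint8, red, green, blue); there is no depth.
- camera_info(name): a dict with "fx", "fy", "cx", "cy" (pixels), "rvec" (rotation vector, rad) and "tvec" (3), from world to camera coordinates, as OpenCV has them. Camera axes: x right, y down, z forward; pixel columns grow to the right and rows downward; lengths in m; the calibration is good to about 2 mm. A picture is of the moment at which its call begins: read the wrist's pose just before it. camera_info takes no time and is no camera call; for the wrist camera it gives the pose at the moment of the call.
- sign_off(): hands the job in; it is judged then, once.
The state is a dict: "t": time; "joint_positions": joint angles; "joint_vel": joint speeds; "effort": joint torques, N m; "tcp_pos": TCP position; "eef_rot": TCP orientation; "force": force on the tool from outside, world axes, zero at the start; "torque": the same for the moment, N m; "opening": opening from 0.0 (shut) to 1.0 (fully open); "finger_force": force on a finger pad.
Only numpy, scipy, OpenCV 4.12 (cv2) and the standard library are available. Lean on these libraries where they do the work, as an engineer would, in place of code of your own. Each camera call takes 0.05 s, during which the arm holds its last target. There are 200 camera calls.

### The job

The test with the blue-topped cassette is finished: press the ejector key in front of its slot fully down so that the cassette pops up, draw it up out of the reader, and turn it to lie about level with its result window facing up, so that it can be read from above. Finish while still holding it like that in the gripper, at least 20 cm above the bench and touching nothing else. Leave the orange-topped cassette seated in its slot and do not push the other things on the bench about.

Things in the scene. Friction and masses are not known exactly. Their poses are not given: they have to be found in the camera images.
- reader: Cassette reader, white with a grey top deck, 206 x 160 mm, 112 mm high, fixed to the bench, turned up to 0.35 rad either way; display on its front. Origin: centre of its underside; x to its back, y to its left as seen from the front, z up. Two upright slots, left and right. Spring leaves in each slot hold a cassette at whatever height it is left; drawing one out takes 1 to 2 N.
- slot_left (a point): Centre of the mouth of the left slot, at deck height, 112 mm above the bench, 12 mm behind and 36 mm left of the reader's origin. The slot is 64 mm long (reader's x), 11.6 mm wide (reader's y).
- slot_right (a point): The same for the right slot, 36 mm right of the reader's origin.
- eject_left_top (a point): Centre of the top of the left ejector key, a green-topped black key 25 x 23 mm in front of the left slot (70 mm in front of the slot's centre), 22 mm proud of the deck when at rest.
- eject_right_top (a point): Centre of the top of the right ejector key, the same, in front of the right slot.
- eject_left (a joint): How far the left ejector key is pressed down, m: 0 at rest, 0.015 at its stop. It takes about 3 N at first, 6 N near the bottom, and springs back when released. It raises the cassette in the left slot by twice its travel, 29 mm at full stroke; the cassette then stays up.
- eject_right (a joint): The same for the right ejector key and slot.
- cassette_blue: Flat rigid test cassette, white with a blue top 28 mm high: 62 (its x) x 10 (y) x 92 mm (z, up), 40 g; origin at the centre of its lower edge. The result window (pale, two red lines) is on its +y face, which faces the reader's left in the slot. In either slot. Seated, its top is 2 mm below the deck, too low to grip; ejected, 27 mm stand above the deck. Axes then parallel to the reader's.
- cassette_orange: The other cassette, the same but with an orange top; seated in the other slot. It must stay there.
- cassette_blue_mid (a point): Middle of the blue cassette, 46 mm above its origin along its z; its axes are the cassette's.
- timer: White timer, 68 x 62 x 18 mm, loose on the bench to the left. Origin: centre of its underside.
- marker: Black marker pen, 140 mm long, lying loose on two notebooks left of the reader. Origin: centre of its underside.
- dropper1: Small white dropper bottle with an orange cap, 26 mm across and 83 mm high, standing on the left. Origin: centre of its underside.
- dropper2: A second dropper bottle, the same, beside the first.
- tape_roll: Roll of tan tape, 85 mm across, 19 mm high, lying loose at the front left. Origin: centre of its underside.
- forceps: Steel forceps, 138 mm long, lying loose at the front left. Origin: centre of its underside.
- centrifuge: Beige bench centrifuge behind and left of the reader, fixed. Origin: centre of its underside.

How it is judged:
On the way, in this order (a step that is already met when the one before it is completed fails the run):
1. the ejector key of the blue cassette's slot is pressed down and has pushed the cassette up (z of cassette_blue in the frame of reader above 0.04 m and ((value of joint eject_left above 0.012 m and y of cassette_blue in the frame of reader above 0 m) or (value of joint eject_right above 0.012 m and y of cassette_blue in the frame of reader below 0 m))), for 0.05 s.
2. the fingers have drawn the blue cassette up clear of its slot (z of cassette_blue in the frame of reader above 0.113 m and contact force between cassette_blue and the fingers above 1 N), for 0.1 s.
At the end, for the whole second after the job is handed in: The blue cassette is held still in the fingers, its middle at least 19 cm above the bench, its window side facing up within 0.5 rad of level, touching neither the reader, the other cassette nor the centrifuge; the orange cassette sits within 6 mm of where it was and both ejector keys are back up (angle between cassette_blue's own y axis and vertical below 0.5 rad and height (world z) of cassette_blue_mid above 0.19 m and contact force between cassette_blue and the fingers above 1 N and contact force between cassette_blue and reader below 0.05 N and contact force between cassette_blue and cassette_orange below 0.05 N and contact force between cassette_blue and centrifuge below 0.05 N and linear speed of cassette_blue below 0.03 m/s and distance of cassette_orange from where it was at the start of the episode below 0.006 m and value of joint each of eject_left, eject_right below 0.004 m); the arm keeps its last pose, push and grip.
It fails at once if the orange cassette is pushed up or pulled (distance of cassette_orange from where it was at the start of the episode above 0.01 m).
It fails at once if a loose thing on the bench is shoved or knocked over (distance of any of timer, marker, dropper1, dropper2, tape_roll, forceps from where it was at the start of the episode above 0.03 m).
It also fails if it takes over 42 s, if anything falls off the work surface, if the arm or the gripper's body presses on something with over 40 N, if the wrist force passes 120 N, or if a joint passes its speed limit or range.

## Working session

There is one attempt and no reset: what is moved stays moved. The work goes in short steps, Python scripts to look and compute and a tool call to move; the robot and the scene stay as the last step left them, time stands still between calls to the robot, and variables do not carry over. Pictures are saved under pics/ and viewed, at most 10 in all, crops included, and the job is handed in when it is done.

Besides the shell and the picture viewer there is one more tool, called after "Request:" by a JSON object that holds its "op" and its "data". play_rows: Moves the arm, as the interface text tells. Its arguments: {"type":"object","properties":{"increments":{"type":"array","items":{"type":"array","items":{"type":"number"}}}},"required":["increments"]}

```bash
mkdir -p pics && cat > h.py <<'E'
from plant import *
import numpy as np, cv2
def save(n,f):
    im=capture(n); cv2.imwrite('pics/'+f+'.png',im[:,:,::-1]); return im
def ray(n,px,z,ci=None):
    c=ci or camera_info(n); R=cv2.Rodrigues(np.array(c['rvec'],float))[0]; t=np.array(c['tvec'],float).ravel()
    d=R.T@np.array([(px[0]-c['cx'])/c['fx'],(px[1]-c['cy'])/c['fy'],1]); o=-R.T@t
    return o+d*(z-o[2])/d[2]
E
python3 - <<'E'
from h import *
a=save('scene','s1');b=save('side','d1')
c=save('wrist','w1')
print(state())
for n in('scene','side','wrist'):print(n,camera_info(n))
E
```

```text
{'t': 0.15, 'joint_positions': array([-0.06817666,  0.41175197, -0.0127045 ,  1.59678372,  0.00558121,
        1.13429212, -0.08221986]), 'joint_vel': array([-0.00072304, -0.00060377, -0.00217097, -0.003444  ,  0.00145856,
        0.0011053 ,  0.00178995]), 'effort': array([ 1.23447033e-03, -5.88331139e+01,  6.41932636e-01, -2.91289848e+01,
       -5.37989591e-02,  1.57438387e-02,  1.06989046e-04]), 'tcp_pos': array([ 6.24644764e-01, -4.39156801e-05,  2.22007848e-01]), 'eef_rot': array([-3.14039479e+00,  6.92390611e-05,  1.57076164e+00]), 'force': array([-1.26753505, -0.32069213,  0.29437962]), 'torque': array([-0.04010506,  0.01516329,  0.06450476]), 'finger_force': 0.0, 'opening': 1.0002851195810576}
scene {'fx': 504.26014173094813, 'fy': 504.26014173094813, 'cx': 316.96000144874836, 'cy': 235.36728051075866, 'rvec': array([ 1.951074  , -0.97329729,  0.5260485 ]), 'tvec': array([-0.28320717,  0.3490376 ,  0.8701591 ])}
side {'fx': 441.4321367334033, 'fy': 441.4321367334033, 'cx': 314.9532824196853, 'cy': 244.4028427389849, 'rvec': array([ 2.2829027 ,  0.02404199, -0.00446901]), 'tvec': array([-0.54624114,  0.10685636,  1.15921433])}
wrist {'fx': 365.4229410295807, 'fy': 365.4229410295807, 'cx': 322.32839406526284, 'cy': 241.33540873855983, 'rvec': array([-2.87080094e+00, -9.92877965e-04,  4.37379600e-04]), 'tvec': array([-0.62444585, -0.03356777,  0.38826093])}
```

View pics/s1.png

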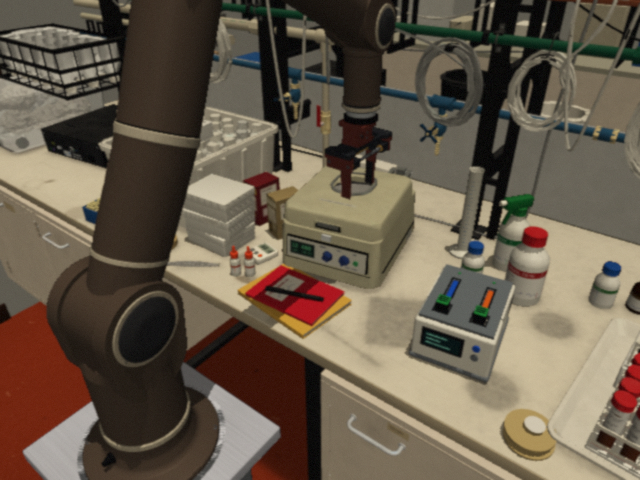

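View pics/d1.png

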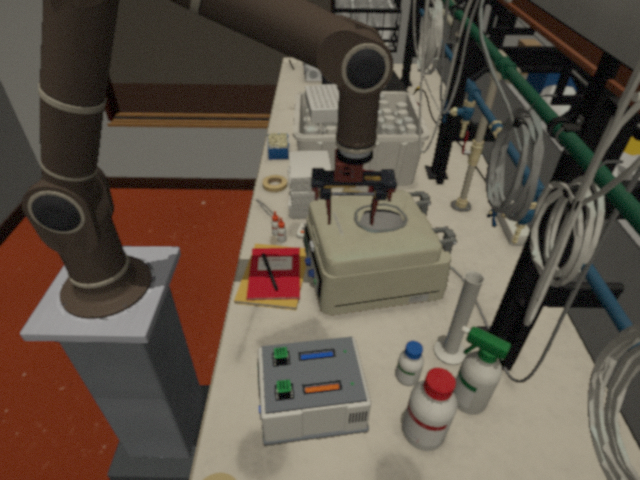

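View pics/w1.png

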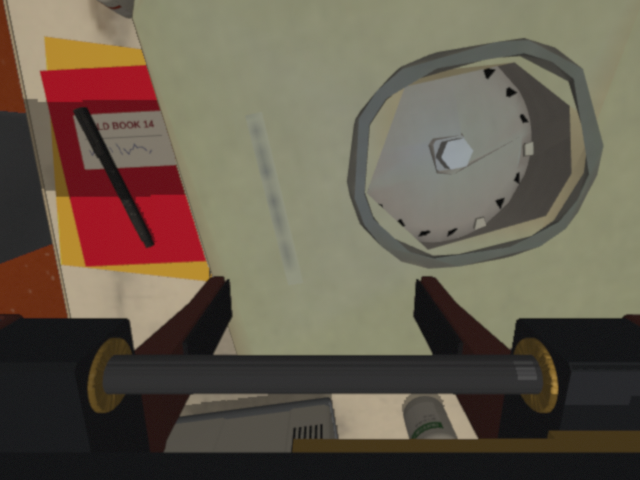

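Blue is in the left slot (side view 317,354; its key 282,355), orange in the right one (322,388; key 284,388). The gripper starts over the centrifuge. Next I measure these by colour.

```bash
cat >> h.py <<'E'
def blobs(im,roi,lo,hi,amin=15):
    h=cv2.cvtColor(im,cv2.COLOR_RGB2HSV); m=cv2.inRange(h,np.array(lo),np.array(hi))
    k=np.zeros_like(m); x0,y0,x1,y1=roi; k[y0:y1,x0:x1]=255; m&=k
    n,l,s,c=cv2.connectedComponentsWithStats(m)
    return [(c[i].round(1),s[i]) for i in range(1,n) if s[i][4]>=amin]
COL={'blue':((100,120,60),(125,255,255),.110),'orange':((5,150,100),(18,255,255),.110),'green':((50,120,50),(80,255,255),.134)}
E
python3 - <<'E'
from h import *
for n,f,roi in(('scene','s1',(412,265,515,375)),('side','d1',(255,335,370,450))):
    im=cv2.imread(f'pics/{f}.png')[:,:,::-1].copy()
    for k,(lo,hi,z) in COL.items():
        for c,s in blobs(im,roi,lo,hi): print(n,k,c,s,ray(n,c,z).round(4))
# centrifuge corners seen in side
for p in((322,318),(447,297),(318,250),(441,245)):print(p,ray('side',p,0).round(3),ray('side',p,.2).round(3))
E
```

```text
scene blue [452.3 288. ] [446 280  13  17 109] [ 0.5549 -0.2847  0.11  ]
scene blue [475.9 348.5] [473 346   7   6  33] [ 0.4196 -0.3909  0.11  ]
scene orange [487.4 298.7] [482 290  12  18 111] [ 0.5646 -0.3553  0.11  ]
scene green [443.2 299.4] [436 295  15  10 105] [ 0.4814 -0.296   0.134 ]
scene green [480.8 311.1] [474 306  15  11 109] [ 0.4917 -0.3668  0.134 ]
side blue [316.5 355.3] [301 352  32   8 150] [ 0.5542 -0.2836  0.11  ]
side orange [321.8 388.1] [305 384  34   9 176] [ 0.5651 -0.3549  0.11  ]
side green [280.3 353. ] [274 348  14  11 122] [ 0.4852 -0.2968  0.134 ]
side green [283.4 386.1] [277 380  14  13 146] [ 0.4963 -0.3669  0.134 ]
(322, 318) [ 0.565 -0.098  0.   ] [ 0.564 -0.264  0.2  ]
(447, 297) [ 0.886 -0.021  0.   ] [ 0.808 -0.206  0.2  ]
(318, 250) [0.552 0.152 0.   ] [ 0.553 -0.073  0.2  ]
(441, 245) [ 0.911  0.183 -0.   ] [ 0.827 -0.05   0.2  ]
```

Request:
{"op": "play_rows", "data": {"increments": [[0,0,-3,0,0,0,0],[0,0,-3,0,0,0,0],[-3,-1,-2,0,0,0,0],[-3,-1.5,0,0,0,0,0],[-3,-1.5,0,0,0,0,0],[-3,-1.5,0,0,0,0,0],[-3,-1.5,0,0,0,0,0],[-3,-1.5,0,0,0,0,0],[-3,-1.5,0,0,0,0,0],[-3,-1.5,0,0,0,0,0],[-3,-1.5,0,0,0,0,0],[-2,-1,0,0,0,0,0]]}}

```text
t: 1.35
tcp_pos: [0.4833, -0.2924, 0.3025]
eef_rot: [-3.141, 0.001, 1.568]
force: [0.5, 0.7, 0.3]
opening: 0.007
finger_force: 0.0
```

Request:
{"op": "play_rows", "data": {"increments": [[0,0,0,0,0,-8,0],[0,0,0,0,0,-8,0],[0,0,0,0,0,-8,0],[0,0,0,0,0,-8,0],[0,0,0,0,0,-8,0],[0,0,0,0,0,-8,0],[0,0,0,0,0,-8,0],[0,0,0,0,0,-8,0],[0,0,0,0,0,-8,0],[0,0,0,0,0,-8,0],[0,0,0,0,0,-8,0],[0,0,0,0,0,-8,0]]}}

```text
t: 2.55
tcp_pos: [0.4848, -0.2899, 0.3024]
eef_rot: [3.141, -0.0, -3.031]
force: [-0.6, -1.3, 0.7]
opening: 0.006
finger_force: 0.0
```

```bash
python3 - <<'E'
from h import *
s=state();print(s['joint_positions'].round(2),s['tcp_pos'],s['eef_rot'],s['opening'],s['force'])
ci=camera_info('wrist');im=save('wrist','w2')
for k,(lo,hi,z) in COL.items():
    for c,st in blobs(im,(0,0,640,480),lo,hi,60): print(k,c,st,ray('wrist',c,z,ci).round(4))
E
```

```text
[ 0.53  0.26 -0.1   1.63  0.03  1.26  2.11] [ 0.48483188 -0.28993451  0.30236758] [ 3.14125702e+00 -4.51573564e-04 -3.03109835e+00] 0.005774343724583247 [-0.56015772 -1.25933659  0.65264217]
blue [321.3 271.6] [316 254  11  56 322] [ 0.5415 -0.2858  0.11  ]
blue [592.7 280.2] [584 274  18  13 182] [ 0.5197 -0.0063  0.11  ]
blue [552.8 283.6] [543 277  21  13 215] [ 0.528  -0.0462  0.11  ]
blue [321.6 424.9] [316 414  13  25 208] [ 0.7299 -0.2646  0.11  ]
orange [364.   36.3] [    0     0   640   103 30984] [ 0.3218 -0.2728  0.11  ]
orange [554.  158.1] [509 130 131 107 352] [ 0.4042 -0.0803  0.11  ]
orange [592.5 246.7] [545 244  95   7 150] [ 0.4847 -0.0176  0.11  ]
orange [252.8 284.3] [245 257  16  56 570] [ 0.5633 -0.3548  0.11  ]
green [318. 221.] [306 208  26  27 538] [ 0.4839 -0.2952  0.134 ]
green [241.9 223.9] [229 211  27  27 585] [ 0.4945 -0.3646  0.134 ]
```

View pics/w2.png

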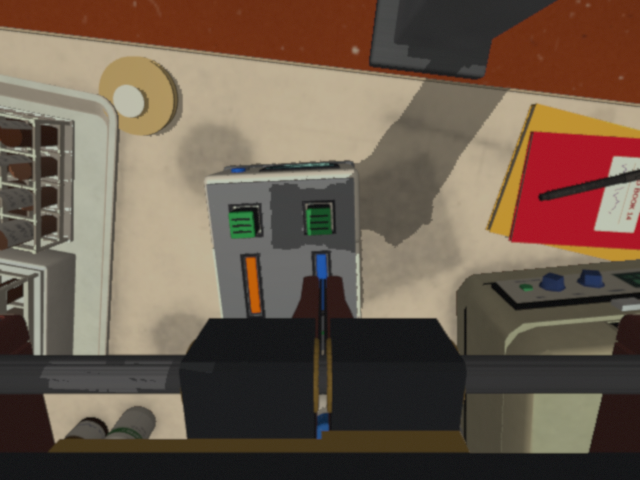

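The wrist view shows the green key of the blue cassette at (318,221) with the tool nearly above it, and the reader yawed about 0.148 rad. I'll align and descend.

Request:
{"op": "play_rows", "data": {"increments": [[0,0,0,0,0,-2.2,0],[0.1,-0.6,0,0,0,0,0],[0,0,3,0,0,0,0],[0,0,3,0,0,0,0],[0,0,3,0,0,0,0],[0,0,3,0,0,0,0],[0,0,2,0,0,0,0],[0,0,1,0,0,0,0],[0,0,0,0,0,0,0],[0,0,0,0,0,0,0]]}}

```text
t: 3.6
tcp_pos: [0.4853, -0.2965, 0.1534]
eef_rot: [-3.141, 0.001, -2.999]
force: [-0.1, 0.4, -0.5]
opening: 0.007
finger_force: 0.0
```

Request:
{"op": "play_rows", "data": {"increments": [[0,0,1,0,0,0,0],[0,0,1,0,0,0,0],[0,0,0.5,0,0,0,0],[0,0,0.5,0,0,0,0],[0,0,0.3,0,0,0,0],[0,0,0.2,0,0,0,0],[0,0,0,0,0,0,0],[0,0,0,0,0,0,0]]}}

```text
t: 4.4
tcp_pos: [0.4853, -0.2964, 0.1179]
eef_rot: [-3.141, 0.001, -2.999]
force: [1.4, -1.2, 3.1]
opening: 0.006
finger_force: 1.4
```

Request:
{"op": "play_rows", "data": {"increments": [[0,0,0.2,0,0,0,0],[0,0,0.1,0,0,0,0],[0,0,0,0,0,0,0],[0,0,0,0,0,0,0]]}}

```text
t: 4.8
tcp_pos: [0.4854, -0.2964, 0.117]
eef_rot: [-3.14, 0.002, -2.999]
force: [-5.2, 1.9, 22.1]
opening: 0.005
finger_force: 10.8
```

```bash
python3 - <<'E'
from h import *
s=state();print(s['tcp_pos'],s['force'])
im=save('scene','s3');im=cv2.resize(im[240:400,380:560],None,fx=4,fy=4,interpolation=cv2.INTER_CUBIC);im2=capture('side')
im2=cv2.resize(im2[310:450,230:400],None,fx=4,fy=4);cv2.imwrite('pics/c3.png',cv2.resize(np.hstack([cv2.resize(im,(640,560)),cv2.resize(im2,(640,560))]),(800,350))[:,:,::-1])
E
```

```text
[ 0.48543527 -0.29641104  0.11698366] [-5.16187237  1.91046687 22.13368643]
```

View pics/c3.png

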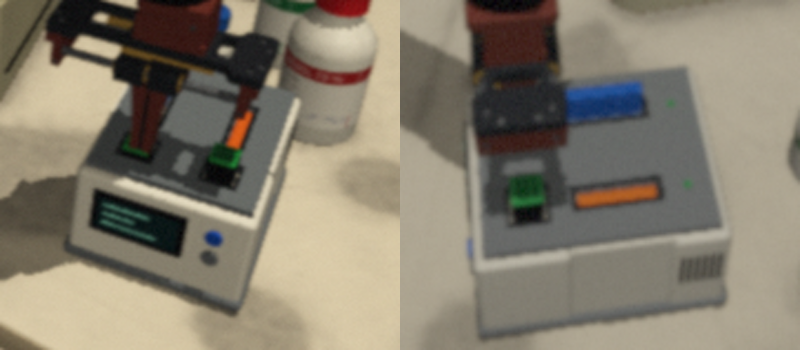

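The key is at its stop (22 N), and the side view shows the blue cassette standing up. I'll release, rise and measure the top.

Request:
{"op": "play_rows", "data": {"increments": [[0,0,-1,0,0,0,0],[0,0,-2,0,0,0,0],[0,0,-3,0,0,0,4],[0,0,-3,0,0,0,4],[0,0,-3,0,0,0,4],[0,0,0,0,0,0,4],[0,0,0,0,0,0,4]]}}

```text
t: 5.6
tcp_pos: [0.4847, -0.296, 0.2346]
eef_rot: [-3.142, 0.0, -2.999]
force: [0.2, 0.1, -0.5]
opening: 0.423
finger_force: 0.0
```

```bash
python3 - <<'E'
from h import *
s=state();print(s['tcp_pos'],s['eef_rot'],s['opening'])
for n,roi in(('wrist',(260,200,400,330)),('side',(255,320,370,400)),('scene',(430,250,480,310))):
    ci=camera_info(n);im=save(n,n+'4')
    for k,z in(('blue',.139),('green',.134),('orange',.110)):
        lo,hi,_=COL[k]
        for c,st in blobs(im,roi,lo,hi,40): print(n,k,c,st,ray(n,c,z,ci).round(4))
E
```

```text
[ 0.48467163 -0.29595799  0.23457765] [-3.14155426e+00  1.05228091e-04 -2.99850195e+00] 0.4226488607239732
wrist blue [326.4 306.5] [320 282  14  48 635] [ 0.5335 -0.2868  0.139 ]
wrist green [325.9 241.3] [311 226  31  32 798] [ 0.4837 -0.2945  0.134 ]
side blue [316.6 350. ] [300 343  34  15 392] [ 0.5543 -0.292   0.139 ]
side green [280.5 352.6] [274 348  13  11 119] [ 0.4855 -0.2958  0.134 ]
side green [283.6 386. ] [276 380  15  13 158] [ 0.4966 -0.3667  0.134 ]
side orange [321.7 388.1] [305 384  34   9 172] [ 0.5649 -0.3549  0.11  ]
scene blue [452.5 282.1] [446 269  14  28 188] [ 0.5361 -0.2895  0.139 ]
```

View pics/wrist4.png

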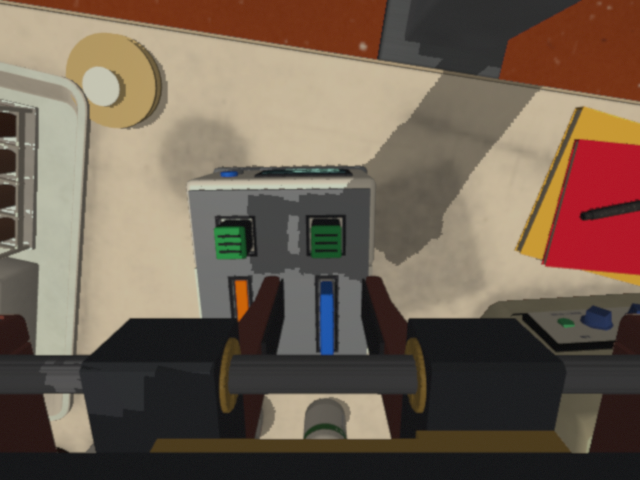

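The wrist view shows the blue cassette upright at x≈326, midway between the open fingers, and the key back up.

Request:
{"op": "play_rows", "data": {"increments": [[-2,0,0,0,0,0,4],[-3,0.2,0,0,0,0,4],[-2.1,0,0,0,0,0,4],[0,0,2,0,0,0,4],[0,0,3,0,0,0,4],[0,0,3,0,0,0,4],[0,0,2,0,0,0,4],[0,0,1,0,0,0,4],[0,0,0.8,0,0,0,4],[0,0,0,0,0,0,4],[0,0,0,0,0,0,4]]}}

```text
t: 6.85
tcp_pos: [0.5553, -0.2842, 0.1173]
eef_rot: [-3.141, 0.001, -2.999]
force: [0.8, 0.4, 0.5]
opening: 0.455
finger_force: 0.0
```

Request:
{"op": "play_rows", "data": {"increments": [[0,0,0,0,0,0,0.5],[0,0,0,0,0,0,0.5],[0,0,0,0,0,0,0.5],[0,0,0,0,0,0,0.5],[0,0,0,0,0,0,0],[0,0,0,0,0,0,0],[0,0,0,0,0,0,0],[0,0,0,0,0,0,0]]}}

```text
t: 7.65
tcp_pos: [0.5549, -0.2833, 0.1167]
eef_rot: [3.141, 0.0, -2.998]
force: [-1.4, 3.7, 2.4]
opening: 0.109
finger_force: 30.0
```

Request:
{"op": "play_rows", "data": {"increments": [[0,0,-0.5,0,0,0,0],[0,0,-1,0,0,0,0],[0,0,-1,0,0,0,0],[0,0,-1.5,0,0,0,0],[0,0,-1.5,0,0,0,0],[0,0,-1.5,0,0,0,0],[0,0,-1.5,0,0,0,0],[0,0,-1.5,0,0,0,0],[0,0,-2,0,0,0,0],[0,0,-2,0,0,0,0],[0,0,-2,0,0,0,0],[0,0,0,0,0,0,0]]}}

```text
t: 8.85
tcp_pos: [0.5562, -0.2857, 0.281]
eef_rot: [-3.137, 0.006, -3.0]
force: [0.1, -1.2, -0.2]
opening: 0.109
finger_force: 30.0
```

```bash
python3 - <<'E'
from h import *
s=state();print(s['joint_positions'].round(2),s['tcp_pos'],s['opening'],s['finger_force'])
im=save('side','d5');a=im[200:440,220:460];b=save('scene','s5')[180:420,360:600]
cv2.imwrite('pics/c5.png',cv2.resize(np.hstack([a,b]),(800,400))[:,:,::-1])
E
```

```text
[ 0.47  0.37 -0.11  1.52  0.04  1.25  2.07] [ 0.55623089 -0.28565965  0.28099607] 0.10911705514855416 29.963106215000153
```

View pics/c5.png

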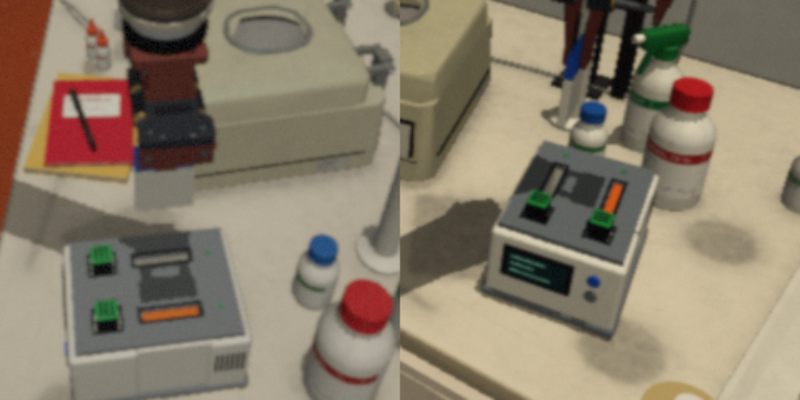

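The cassette is out of the reader and still gripped, orange is seated, and both keys are up. Next I'll raise it and yaw so the window side faces outward, then tip.

Request:
{"op": "play_rows", "data": {"increments": [[0,0,-3,0,0,0,0],[0,0,-3,0,0,0,0],[0,0,-3,0,0,0,0],[0,0,-3,0,0,0,0],[0,0,0,0,0,8,0],[0,0,0,0,0,8,0],[0,0,0,0,0,8,0],[0,0,0,0,0,8,0],[0,0,0,0,0,8,0],[0,0,0,0,0,8,0],[0,0,0,0,0,8,0],[0,0,0,0,0,8,0]]}}

```text
t: 10.15
tcp_pos: [0.5545, -0.2842, 0.3952]
eef_rot: [-3.14, -0.001, 2.161]
force: [-0.9, 0.1, -1.4]
opening: 0.109
finger_force: 30.0
```

Request:
{"op": "play_rows", "data": {"increments": [[0,0,0,0,0,8,0],[0,0,0,0,0,8,0],[0,0,0,0,0,8,0],[0,0,0,0,0,8,0],[0,0,0,0,0,8,0],[0,0,0,0,0,8,0],[0,0,0,0,0,8,0],[0,0,0,0,0,8,0],[0,0,0,-6,0,0,0],[0,0,0,-6,0,0,0],[0,0,0,-6,0,0,0],[0,0,0,-6,0,0,0]]}}

```text
t: 11.35
tcp_pos: [0.5545, -0.2841, 0.3958]
eef_rot: [2.719, 0.0, 1.051]
force: [0.5, -0.8, -0.8]
opening: 0.111
finger_force: 30.0
```

```bash
cat > k.py <<'E'
from h import *
from scipy.spatial.transform import Rotation as Ro
from scipy.optimize import least_squares as LS
def fk(q,p):
    h,L1,L2,Lt,e=p
    Y=lambda a:Ro.from_euler('y',a); Z=lambda a:Ro.from_euler('z',a)
    R=Z(-q[0])*Y(q[1]); x=np.array([0,0,h])+R.apply([e,0,L1]); R=R*Z(-q[2])*Y(q[3]); x=x+R.apply([0,0,L2])
    R=R*Z(-q[4])*Y(q[5])*Z(-q[6]); x=x+R.apply([0,0,Lt]); return x,R*Z(np.pi/2)
E
python3 - <<'E'
from k import *
s=state();q=s['joint_positions'];print(q.round(3),s['tcp_pos'],s['eef_rot'],s['finger_force'])
D=[([-.06818,.41175,-.0127,1.59678,.00558,1.13429,-.08222],[.62464,0,.22201],[-3.1404,0,1.57076]),
([.53,.26,-.1,1.63,.03,1.26,2.11],[.4848,-.2899,.3024],[3.141,0,-3.031]),
([.47,.37,-.11,1.52,.04,1.25,2.07],[.5562,-.2857,.281],[3.141,0,-3.0]),(q,s['tcp_pos'],s['eef_rot'])]
f=lambda p:np.concatenate([fk(a,p)[0]-b for a,b,_ in D])
r=LS(f,[.31,.5,.46,.36,0]);print(r.x,r.fun.round(3))
for a,b,c in D: print((fk(a,r.x)[1].inv()*Ro.from_euler('xyz',c)).as_rotvec().round(2))
E
```

```text
[ 0.138  0.048  0.231  1.733  0.064  0.945 -0.18 ] [ 0.55453676 -0.2840757   0.3957969 ] [2.71936488e+00 2.30439830e-04 1.05071889e+00] 29.963226914405823
[ 0.23075673  0.78037979  0.37688557  0.57316752 -0.01621027] [ 0.012  0.048 -0.003 -0.003  0.049 -0.004  0.02   0.041 -0.007  0.014
  0.031  0.014]
[0. 0. 0.]
[ 0.   -0.01  0.  ]
[-0.  0.  0.]
[ 0. -0. -0.]
```

Request:
{"op": "play_rows", "data": {"increments": [[0,1.9,-1.9,-6,0,0,0],[0,2.1,-1.7,-6,0,0,0],[0,2.3,-1.4,-6,0,0,0],[0,2.5,-1.1,-6,0,0,0],[0,2.5,-0.8,-6,0,0,0],[0,0,0,0,0,0,0]]}}

```text
t: 11.95
tcp_pos: [0.5992, -0.3095, 0.5207]
eef_rot: [2.197, 0.0, 1.051]
force: [-0.7, -0.8, -1.2]
opening: 0.111
finger_force: 30.0
```

```bash
python3 - <<'E'
from h import *
s=state();print(s['joint_positions'].round(3),s['tcp_pos'],s['eef_rot'],s['finger_force'])
b=save('side','d6');a=save('scene','s6')
cv2.imwrite('pics/c6.png',cv2.resize(np.hstack([b,a]),(800,300))[:,:,::-1])
E
```

```text
[ 0.152 -0.132  0.145  1.883  0.416  0.491 -0.488] [ 0.59920394 -0.30946239  0.52073428] [2.19719616e+00 1.23802079e-04 1.05130422e+00] 29.96420055627823
```

View pics/c6.png

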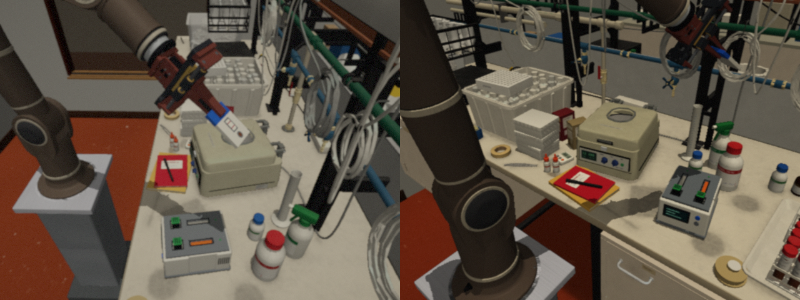

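The result window faces up at a tilt of about 54° in clear air. A little more is needed.

Request:
{"op": "play_rows", "data": {"increments": [[0,2.9,-0.5,-6,0,0,0],[0,2.9,-0.2,-6,0,0,0],[0,2.9,0,-6,0,0,0],[0,0,0,0,0,0,0],[0,0,0,0,0,0,0]]}}

```text
t: 12.55
tcp_pos: [0.627, -0.3305, 0.589]
eef_rot: [1.925, 0.003, 1.04]
force: [-0.2, -0.1, -0.7]
opening: 0.11
finger_force: 30.0
```

```bash
python3 - <<'E'
from h import *
s=state();print(s['joint_positions'].round(3),s['tcp_pos'],s['eef_rot'])
E
```

```text
[ 0.377 -0.132 -0.056  1.925  0.95   0.239 -1.015] [ 0.62701401 -0.33048474  0.58897083] [1.92534271 0.00266708 1.04012236]
```

Request:
{"op": "play_rows", "data": {"increments": [[0,2.5,1.5,-3,0,0,0],[0,2.5,1.5,-3,0,0,0],[0,2.5,1,-3,0,0,0],[0,0,0,0,0,0,0],[0,0,0,0,0,0,0],[0,0,0,0,0,0,0],[0,0,0,0,0,0,0],[0,0,0,0,0,0,0]]}}

```text
t: 13.35
tcp_pos: [0.6743, -0.3562, 0.6442]
eef_rot: [1.78, 0.002, 1.042]
force: [0.4, -0.3, -0.7]
opening: 0.107
finger_force: 30.0
```

```bash
python3 - <<'E'
from h import *
s=state();print(s['joint_positions'].round(3),s['joint_vel'].round(3),s['tcp_pos'],s['eef_rot'],s['force'])
b=save('side','d7');a=save('scene','s7')
cv2.imwrite('pics/c7.png',cv2.resize(np.hstack([b,a]),(800,300))[:,:,::-1])
E
```

```text
[ 0.5   -0.052 -0.158  1.842  1.6    0.182 -1.646] [ 0.006  0.002 -0.001 -0.004  0.019 -0.002 -0.017] [ 0.67426228 -0.35615662  0.64420536] [1.77999752 0.00206977 1.04169781] [ 0.38351028 -0.29855933 -0.68334944]
```

View pics/c7.png

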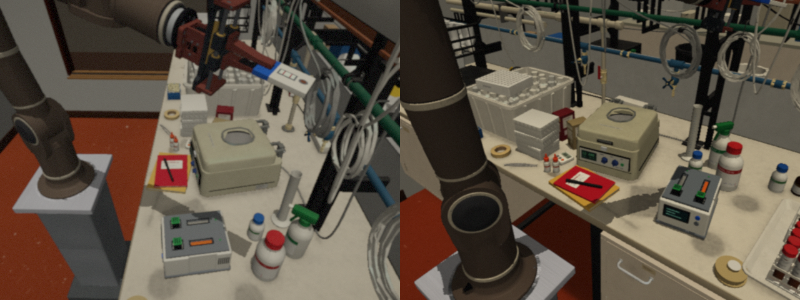

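The cassette is held within about 0.21 rad of level, window up and in free air. Both keys are up and orange is seated, so I'll hand in.

```bash
python3 -c "
from plant import *
print(sign_off())"
```

```text
the job is handed in; nothing more can be done
None
```

I handed the job in with the blue cassette ejected, drawn out and held window-up about 0.2 rad from level, roughly 0.64 m above the bench and touching nothing else; orange is still seated, both keys are back up, and no verdict came back.

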